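# Set a lot number on a tag marker and strike it

## Task

Set the three thumbwheels of the tag marker to 2, 5, 3 from left to right, rolling each with a light fingertip until the face with that many pips is squarely uppermost, then press the steel plunger gently down, nearly to its stop, to mark the tag and let it spring back up. Do not press hard on the wheels or the plunger, do not push the plunger before the number is set, and leave the loose things round the marker where they are.

Things in the scene. Friction and masses are not known exactly. Their poses are not given: they have to be found in the camera images.
- marker: tag marker, screwed down: grey case on a dark foot plate (104 mm deep, 250 wide; cover 41 mm above the bench). Origin: centre of its underside; x points away from the robot, y left along the row, z up. From left to right three thumbwheels, 50 mm apart, and a round steel plunger stand out of the cover; a brass tag sits in a slot in front, under the plunger
- wheel_left_top (a point): nominal top of the left thumbwheel (case x 0, y +80, z 60 mm), a smooth drum 44 mm in diameter, 20 mm wide, axle along case y. The real top lies up to 5 mm higher or lower, differently for each wheel and start, and no reading shows it: feel for it. The wheel is sprung: it gives way downward from about 2 N on, 1.5 N per mm, to a hard stop at 4 mm (8 N)
- wheel_middle_top (a point): nominal top of the middle thumbwheel (case x 0, y +30, z 60 mm), a smooth drum 44 mm in diameter, 20 mm wide, axle along case y. The real top lies up to 5 mm higher or lower, differently for each wheel and start, and no reading shows it: feel for it. The wheel is sprung: it gives way downward from about 2 N on, 1.5 N per mm, to a hard stop at 4 mm (8 N)
- wheel_right_top (a point): nominal top of the right thumbwheel (case x 0, y -20, z 60 mm), a smooth drum 44 mm in diameter, 20 mm wide, axle along case y. The real top lies up to 5 mm higher or lower, differently for each wheel and start, and no reading shows it: feel for it. The wheel is sprung: it gives way downward from about 2 N on, 1.5 N per mm, to a hard stop at 4 mm (8 N)
- wheel_left (a joint): turn of the left thumbwheel, rad. Six faces 60 degrees apart carry 1 to 6 dark pips, as on a die: 0 = face 1 uppermost, 1.047 = 2, 2.094 = 3, 3.142 = 4, 4.189 = 5, 5.236 = 6. Grows as its top rolls away from the robot (case +x); stops at -0.35 and 5.59. Friction of 0.05 N m (2.3 N at the rim) holds it; roll it by a fingertip pressed on its top and drawn along case x
- wheel_middle (a joint): turn of the middle thumbwheel, rad. Six faces 60 degrees apart carry 1 to 6 dark pips, as on a die: 0 = face 1 uppermost, 1.047 = 2, 2.094 = 3, 3.142 = 4, 4.189 = 5, 5.236 = 6. Grows as its top rolls away from the robot (case +x); stops at -0.35 and 5.59. Friction of 0.05 N m (2.3 N at the rim) holds it; roll it by a fingertip pressed on its top and drawn along case x
- wheel_right (a joint): turn of the right thumbwheel, rad. Six faces 60 degrees apart carry 1 to 6 dark pips, as on a die: 0 = face 1 uppermost, 1.047 = 2, 2.094 = 3, 3.142 = 4, 4.189 = 5, 5.236 = 6. Grows as its top rolls away from the robot (case +x); stops at -0.35 and 5.59. Friction of 0.05 N m (2.3 N at the rim) holds it; roll it by a fingertip pressed on its top and drawn along case x
- plunger_top (a point): centre of the top face of the steel plunger, a push button 32 mm in diameter in a dark collar at the right end of the case; it moves down with the plunger
- plunger (a joint): how far the plunger is pushed down, m: 0 up, 0.012 at its hard stop; a spring returns it (10 N at the stop, in proportion before). The tag is marked from 0.008 on: stop short of the hard stop
- loupe: black loupe, 33 mm in diameter, 31 mm high, loose behind the marker; origin at its underside
- copper_spool: spool of copper wire, 48 mm in diameter, 30 mm high, loose behind the marker; origin at its underside
- ring_blank: brass ring, 22 mm in diameter, 6 mm high, loose in front of the marker; origin at its underside
- eraser_block: grey-brown block 24x52x13 mm, loose in front of the marker; origin at its underside

How it is judged (in metres and radians):
On the way, in this order (a step that is already met when the one before it is completed fails the run):
1. all three wheels show the number, 2, 5, 3 from the left, each face within 0.17 rad of uppermost (value of joint wheel_left between 0.877 and 1.217 rad and value of joint wheel_middle between 4.019 and 4.359 rad and value of joint wheel_right between 1.924 and 2.264 rad), for 0.2 s.
2. the plunger is pushed down at least 8 of its 12 mm with the number set (all of step 1 and value of joint plunger above 0.008 m), for 0.1 s.
At the end, for the whole second after the job is handed in: The left, middle and right wheels show 2, 5 and 3 (each within 0.17 rad of squarely uppermost) and are at rest, and the plunger is back up (within 1.5 mm) (all of step 1 and value of joint plunger below 0.0015 m and velocity of joint wheel_left between -0.05 and 0.05 rad/s and velocity of joint wheel_middle between -0.05 and 0.05 rad/s and velocity of joint wheel_right between -0.05 and 0.05 rad/s); the robot touches nothing.
It fails at once if a wheel is pressed with more than 20 N (contact force between any of wheel_left, wheel_middle, wheel_right and anything else above 20 N).
It fails at once if the plunger is pressed with more than 25 N (contact force between plunger and anything else above 25 N).
It fails at once if the plunger is pushed (over 2 mm) while a wheel does not show its number (value of joint plunger above 0.002 m and not (value of joint wheel_left between 0.877 and 1.217 rad and value of joint wheel_middle between 4.019 and 4.359 rad and value of joint wheel_right between 1.924 and 2.264 rad)).
It fails at once if a loose thing beside the marker is shifted more than 20 mm (distance of any of loupe, copper_spool, ring_blank, eraser_block from where it was at the start of the episode above 0.02 m).
It also fails if it takes over 54 s, if anything falls off the work surface, if the arm or the gripper's body presses on something with over 40 N, if the wrist force passes 120 N, or if a joint passes its speed limit or range.

## Robot

A 6-joint arm with a two-finger parallel gripper is mounted at the origin on a cart in front of the work surface, level with it; the furniture and walls round the work are solid. World frame = base frame: x ahead of the robot, y to its left, z up, the work surface at z = 0. Lengths are in mm, angles in rad, forces in N, time in s.
With the tool pointing down it reaches from about 375 to 825 mm from the base axis. Payload 5.5 kg.
Tool frame: the origin (TCP) lies on the centre line of the jaws, within the pads' length; the fingertips stand 14 mm ahead of it and the grasp point (between the pads) lies 5 mm behind it (manip.tip_extent is the distance from the TCP to the fingertips, in mm); z points along the fingers, y is the line along which they close (so a half turn about z gives the same grasp; the last joint's range is limited). The gripper opens to 85 mm and grips with 20 to 120 N. Pads are 22 mm wide; open, the fingers measure 114 mm over their backs; the gripper's body (76 mm by 85 mm) begins 54 mm behind the grasp point. The pads swing forward as they close: fully open they stand 13 mm farther back than shut.
Start: joints at [1.172, 0.314, -0.047, 1.21, 0, 1.571], TCP at [232.984, 552.913, 245.299] pointing down, gripper open.
Joint ranges: [-2.67, 2.67], [-0.69, 1.73], [-1.03, 1.25], [-2.08, 2.16], [-1.42, 1.45], [-3.14, 3.14]. Speed limits (rad/s): [2.39, 2.39, 3.01, 3.14, 3.14, 3.14].

## Interface

Orientations are given as a unit quaternion [x, y, z, w].
In Python, from workcell import monitor, read_camera, workorder, manip gives the robot as it stands.
- The arm moves only by the shell command python3 -m creep 'ROWS' [OPENING] [FORCE]. ROWS is JSON, a list of rows, each an object with "delta_pos": the shift along the world's x, y, z in m, a list of three; "spin": the turn about the world's z in degrees. In form: [{"delta_pos": [dx, dy, dz], "spin": spin}, ...]. A call has 1 to 10 rows; each row is the pose to reach, as a shift and turn from the pose commanded when the call began; what a row does not reach only later rows make up. A row lasts 1/10 s, in which the tool goes at most 50 mm and 8.59 degrees, less where a joint would pass 70% of its speed; a pose out of reach is approached as far as the arm can. A call with a gripper value outside its range is refused whole. OPENING is the finger opening in m, from 0 to 0.0854, set as the call begins (- or left out, the last holds). The fingers move at their own pace and stop on an object; FORCE is the grip in N (left out, the last holds). Time passes only in rows, so rows that repeat a pose let the fingers close. It gives the time, the measured TCP pose, the force, the opening and the grip force at its end, in the units of the state.
- monitor.sense(): the state, without advancing time (a new reading comes with each control period).
- read_camera(name): name is "side" or "top" or "wrist"; returns a dict with "img" (400x640x3 uint8, blue, green, red), "range_z" (400x640 float32, mm along the optical axis (not along the pixel's ray), 0 where there is no reading), "camera_matrix" (3x3 intrinsics, pixels), "R" (3x3) and "t" (3): a world point X has camera coordinates R X + t. Camera axes: x right, y down, z forward; pixel columns grow to the right and rows downward; lengths in mm; the calibration is good to about 2 mm. A picture is of the moment at which its call begins.
- workorder.finish_job(): hands the job in; it is judged then, once.
The state is a dict: "time": time; "qpos": joint angles; "joint_velocities": joint speeds; "effort": joint torques, N m; "position": TCP position; "orientation": TCP orientation; "force": force on the tool from outside, world axes, zero at the start; "torque": the same for the moment, N m; "width": finger opening in mm; "finger_force": force on a finger pad.
Only numpy, scipy, OpenCV 4.12 (cv2) and the standard library are available. Lean on these libraries where they do the work, as an engineer would, in place of code of your own. Each camera call takes 0.05 s, during which the arm holds its last target. There are 200 camera calls.

## Working session

There is one attempt and no reset: what is moved stays moved. The work goes in short steps, Python scripts to look and compute and a shell command to move; the robot and the scene stay as the last step left them, time stands still between calls to the robot, and variables do not carry over. Pictures are saved under pics/ and viewed, at most 10 in all, crops included, and the job is handed in when it is done.

```bash
ls; mkdir -p pics; python3 - <<'E'
from workcell import monitor, read_camera, manip
import cv2, numpy as np, pickle
s=monitor.sense(); print({k:np.round(v,3).tolist() for k,v in s.items()}, manip.tip_extent)
a={}
for n in("side","top"):
    c=read_camera(n); a[n]=c; print(n,c["camera_matrix"].tolist(),np.round(c["R"],3).tolist(),np.round(c["t"],1))
pickle.dump(a,open("c.pkl","wb"))
cv2.imwrite("pics/a.png",cv2.resize(np.vstack([a["top"]["img"],a["side"]["img"]]),(480,600)))
cv2.imwrite("pics/top.png",a["top"]["img"])
E
```

```text
pics
{'time': 0.0, 'qpos': [1.172, 0.314, -0.048, 1.21, 0.0, 1.571], 'joint_velocities': [0.0, 0.001, 0.001, 0.0, 0.002, -0.001], 'effort': [-0.001, -53.96, 33.975, 0.019, -0.0, -0.0], 'position': [232.765, 552.411, 244.45], 'orientation': [0.198, 0.98, -0.001, -0.0], 'force': [0.181, -0.558, 0.639], 'torque': [0.026, -0.068, 0.025], 'finger_force': 0.0, 'width': 85.579} 14.0
side [[503.89618177488614, 0.0, 317.2577246570859], [0.0, 503.89618177488614, 196.492469952329], [0.0, 0.0, 1.0]] [[0.998, 0.058, 0.019], [0.053, -0.669, -0.742], [-0.03, 0.741, -0.671]] [-557.1  105.4  832.4]
top [[460.5931868609622, 0.0, 315.65989238906167], [0.0, 460.5931868609622, 192.89849494086548], [0.0, 0.0, 1.0]] [[-0.016, -1.0, -0.021], [-0.985, 0.02, -0.17], [0.17, 0.018, -0.985]] [147.9 567.9 847.9]
```

View pics/top.png

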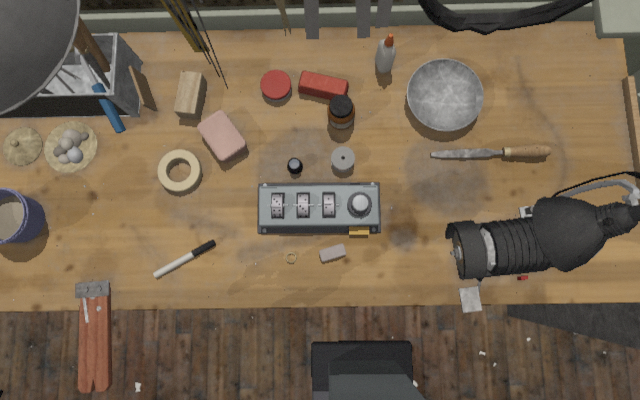

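View pics/a.png

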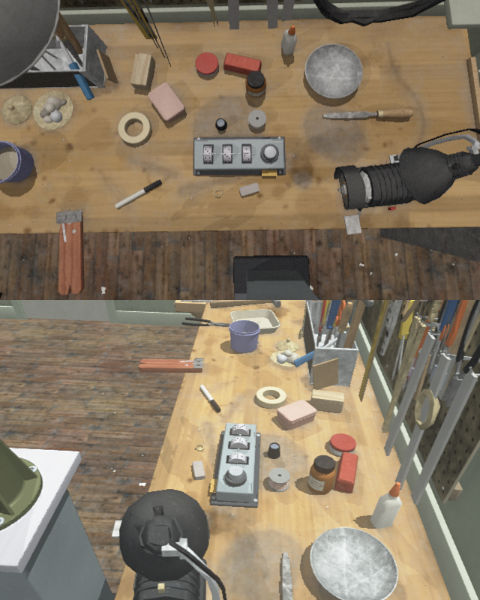

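```bash
cat >h.py <<'E'
import numpy as np, cv2
def cloud(c):
    z=c["range_z"]; K=c["camera_matrix"]; v,u=np.indices(z.shape)
    P=np.stack([(u-K[0,2])/K[0,0]*z,(v-K[1,2])/K[1,1]*z,z],-1)
    W=(P-c["t"])@c["R"]; W[z==0]=np.nan; return W
def px(c,X):
    p=c["R"]@np.array(X,float)+c["t"]; p=c["camera_matrix"]@p; return p[:2]/p[2]
E
python3 - <<'E'
from h import *; import pickle
a=pickle.load(open("c.pkl","rb")); c=a["top"]; W=cloud(c)
b=W[245:300,200:400,2]; print("bench z",np.nanmedian(W[260:300,150:250,2]))
roi=np.zeros(W.shape[:2],bool); roi[175:242,250:390]=1
for lo,hi in((5,80),(34,47),(48,80)):
    m=roi&(W[...,2]>lo)&(W[...,2]<hi); pts=W[m][:,:2].astype(np.float32)
    print(lo,len(pts),cv2.minAreaRect(pts),np.median(W[m][:,2]))
    if lo==48:
        n,l,st,ce=cv2.connectedComponentsWithStats(m.astype(np.uint8))
        for i in range(1,n):
            if st[i,4]>20:
                q=W[l==i]; print(st[i],q.mean(0).round(1),q.max(0).round(1),q.min(0).round(1))
i1=cv2.resize(c["img"][178:240,252:388],None,fx=5.8,fy=5.8,interpolation=cv2.INTER_CUBIC)
u0,v0=px(a["side"],[np.nanmedian(W[209,320,0]),W[209,320,1],50]); u0,v0=int(u0),int(v0); print(u0,v0)
i2=cv2.resize(a["side"]["img"][v0-65:v0+60,u0-40:u0+40],None,fx=4.7,fy=4.7,interpolation=cv2.INTER_CUBIC)
cv2.imwrite("pics/w1.png",i1); cv2.imwrite("pics/w2.png",i2)
E
```

```text
bench z 0.26811996015314815
5 6129 ((550.0078125, 136.96444702148438), (257.6695251464844, 108.1021499633789), 88.06784057617188) 41.05129969348827
34 3709 ((548.9970092773438, 133.44491577148438), (235.8118896484375, 80.3576889038086), 89.08480072021484) 41.172217816679684
48 1062 ((551.001708984375, 127.01742553710938), (192.7141571044922, 47.207733154296875), 88.11723327636719) 56.111083294748894
[347 191  25  25 469] [546.8  54.4  60.3] [572.2  77.2  72.4] [525.   30.6  48.1]
[271 194  12  21 213] [549.3 212.9  57.8] [570.2 223.5  64.9] [530.4 203.4  48.1]
[298 194  10  21 197] [548.1 163.2  56.8] [569.4 172.4  64.6] [529.5 154.2  48. ]
[323 195  11  19 183] [548.6 113.3  53.7] [566.2 123.6  61.5] [530.6 103.9  48. ]
311 202
```

View pics/w1.png

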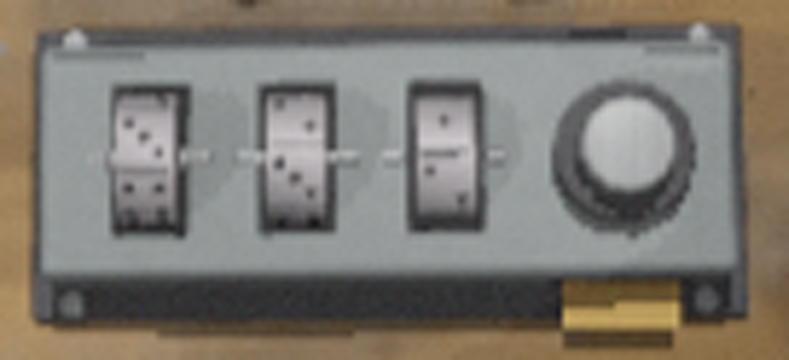

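Left wheel shows 3 (far) / 4 (near) with the seam at about row 170 of the crop. The middle shows 2/3 with the seam at about row 145, and the right 1/2 with the seam at about row 153. I'll go closer with the gripper closed.

```bash
python3 -m creep '[{"delta_pos":[0.316,-0.39,-0.045],"spin":-68.3},{"delta_pos":[0.316,-0.39,-0.045],"spin":-68.3},{"delta_pos":[0.316,-0.39,-0.045],"spin":-68.3},{"delta_pos":[0.316,-0.39,-0.045],"spin":-68.3},{"delta_pos":[0.316,-0.39,-0.045],"spin":-68.3},{"delta_pos":[0.316,-0.39,-0.045],"spin":-68.3},{"delta_pos":[0.316,-0.39,-0.045],"spin":-68.3},{"delta_pos":[0.316,-0.39,-0.045],"spin":-68.3},{"delta_pos":[0.316,-0.39,-0.045],"spin":-68.3},{"delta_pos":[0.316,-0.39,-0.045],"spin":-68.3}]' 0 20
python3 -m creep '[{"delta_pos":[0,0,0],"spin":0},{"delta_pos":[0,0,0],"spin":0},{"delta_pos":[0,0,0],"spin":0}]'
python3 - <<'E'
from workcell import monitor, read_camera
from h import *; import pickle
s=monitor.sense(); print({k:np.round(v,3).tolist() for k,v in s.items()})
c=read_camera("wrist"); pickle.dump(c,open("w.pkl","wb")); cv2.imwrite("pics/wr.png",c["img"])
print(c["R"].round(3),c["t"], px(c,[549,163,60]))
E
```

```text
time: 1.1
position: [547.3, 164.1, 200.2]
orientation: [0.714, 0.7, -0.0, -0.0]
force: [0.3, 0.9, 1.0]
width: 0.3
finger_force: 0.0
time: 1.4
position: [545.8, 166.5, 200.4]
orientation: [0.714, 0.7, -0.0, -0.0]
force: [-0.6, 0.1, -0.5]
width: 0.1
finger_force: 0.0
{'time': 1.4, 'qpos': [0.296, 0.281, -0.195, 1.096, 0.0, 1.886], 'joint_velocities': [0.021, -0.007, -0.002, -0.001, 0.0, -0.002], 'effort': [-1.117, -50.507, 33.097, -0.033, -0.049, 0.002], 'position': [545.797, 166.486, 200.404], 'orientation': [0.714, 0.7, -0.0, -0.0], 'force': [-0.565, 0.128, -0.528], 'torque': [0.031, 0.004, 0.01], 'finger_force': 0.0, 'width': 0.102}
[[ 1.    -0.021 -0.001]
 [-0.02  -0.954  0.3  ]
 [-0.007 -0.3   -0.954]] [-542.44210919  143.41745514  389.9953035 ] [322.36673976 190.86081768]
```

View pics/wr.png

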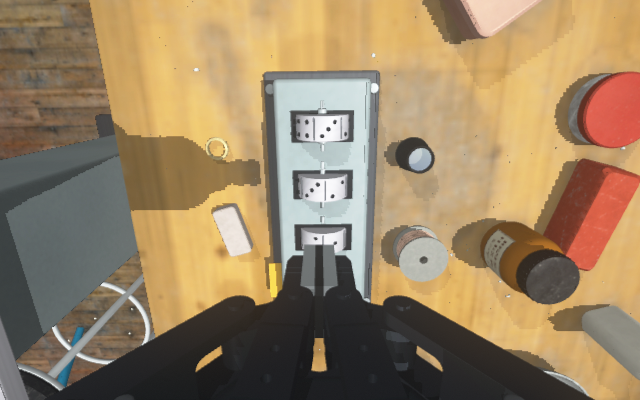

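```bash
python3 - <<'E'
from h import *; import pickle
c=pickle.load(open("w.pkl","rb")); cv2.imwrite("pics/wc.png",cv2.resize(c["img"][100:255,275:370],None,fx=3.87,fy=3.87,interpolation=cv2.INTER_CUBIC))
W=cloud(c); K=c["camera_matrix"]; print(K[0], -c["R"].T@c["t"])
for y in (213,163,113): print(px(c,[549,y,60]),px(c,[571,y,41]),px(c,[527,y,41]))
roi=np.zeros(W.shape[:2],bool); roi[100:250,280:365]=1
m=(roi&(W[...,2]>48)&(W[...,2]<75)).astype(np.uint8)
n,l,st,ce=cv2.connectedComponentsWithStats(m)
for i in range(1,n):
    if st[i,4]>60: q=W[l==i]; print(st[i],q.mean(0).round(1),q.max(0).round(1),q.min(0).round(1))
k=(roi&(W[...,2]>37)&(W[...,2]<45)); print(cv2.minAreaRect(W[k][:,:2].astype(np.float32)))
g=c["img"].mean(2)
for v in (115,120,126,132,137,176,181,187,192,197,234,238): print(v,g[v,290:356].astype(int).tolist())
E
```

```text
[342.12963276   0.         318.6929708 ] [547.86889456 242.54957679 328.50832894]
[321.23503271 128.96553441] [347.6879512  125.84936558] [294.52411936 126.9653493 ]
[322.36673976 190.86081768] [347.4193295  184.16880754] [296.9301487  185.16819235]
[323.38332344 246.45977778] [347.17646452 236.89630695] [299.10570434 237.79578141]
[ 297  114   50   28 1302] [549.4 213.8  57.6] [569.1 223.5  62.8] [529.2 203.3  48.1]
[ 299  175   48   27 1121] [549.  164.6  56. ] [569.2 173.9  61.2] [529.5 153.2  48. ]
[304 230  39  20 545] [549.9 118.1  52.6] [565.8 124.   57.1] [531.9 104.7  48.1]
((549.189208984375, 167.1719970703125), (133.81100463867188, 78.312255859375), 88.77030181884766)
115 [146, 85, 71, 72, 72, 72, 117, 130, 136, 139, 139, 140, 140, 130, 125, 125, 125, 124, 123, 124, 123, 123, 124, 123, 123, 123, 124, 126, 127, 128, 128, 128, 128, 127, 127, 127, 128, 128, 128, 128, 127, 127, 129, 132, 134, 155, 161, 163, 165, 190, 195, 195, 194, 202, 208, 204, 197, 184, 150, 99, 84, 84, 84, 108, 207, 220]
120 [142, 85, 72, 61, 57, 74, 100, 81, 65, 103, 157, 174, 183, 190, 195, 132, 85, 90, 
[... 2773 characters left out ...]
, 159, 111, 82, 72, 71, 71, 71, 73, 171, 216, 221, 221]
234 [211, 210, 212, 212, 145, 80, 64, 64, 64, 65, 67, 110, 142, 160, 171, 183, 194, 203, 207, 212, 214, 218, 223, 226, 227, 227, 227, 230, 232, 233, 235, 238, 240, 241, 242, 242, 243, 243, 243, 243, 243, 244, 243, 244, 242, 242, 240, 237, 235, 232, 228, 224, 219, 160, 151, 129, 79, 66, 67, 67, 66, 129, 209, 219, 220, 219]
238 [212, 212, 212, 213, 178, 97, 63, 64, 64, 63, 56, 103, 143, 163, 176, 186, 196, 204, 209, 216, 222, 224, 226, 193, 99, 62, 92, 160, 233, 240, 241, 243, 165, 174, 242, 248, 248, 246, 245, 245, 245, 244, 244, 244, 243, 242, 238, 235, 233, 231, 227, 223, 219, 163, 144, 122, 78, 66, 66, 66, 66, 129, 205, 216, 216, 217]
```

View pics/wc.png

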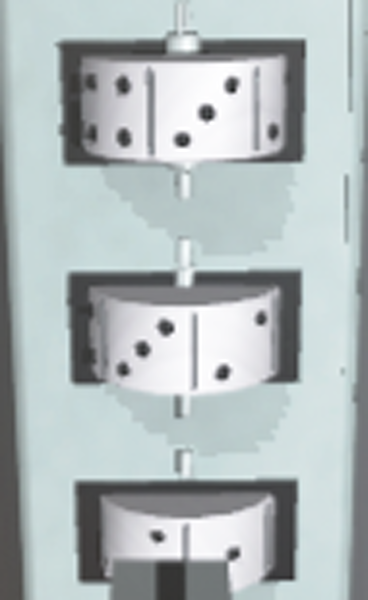

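Left wheel (top): face 3 is about 12.5° beyond uppermost, so its value is about 2.31. The middle has the 2/3 seam about 5° beyond the top (about 1.66), and the right has the 1/2 seam about -2° from it (about 0.49). Required rolls are about -28, +55.6 and +35.3 mm. I'll turn the gripper 90° so the 22 mm pad width lies along x, then go over the left wheel.

```bash
python3 -m creep '[{"delta_pos":[0.008,0.05,-0.04],"spin":90},{"delta_pos":[0.008,0.05,-0.08],"spin":90},{"delta_pos":[0.008,0.05,-0.1],"spin":90},{"delta_pos":[0.008,0.05,-0.1],"spin":90},{"delta_pos":[0.008,0.05,-0.1],"spin":90},{"delta_pos":[0.008,0.05,-0.1],"spin":90},{"delta_pos":[0.008,0.05,-0.1],"spin":90},{"delta_pos":[0.008,0.05,-0.1],"spin":90},{"delta_pos":[0.008,0.05,-0.1],"spin":90},{"delta_pos":[0.008,0.05,-0.1],"spin":90}]'
python3 -m creep '[{"delta_pos":[0,0,0],"spin":0.0},{"delta_pos":[0,0,0],"spin":0},{"delta_pos":[0,0,0],"spin":0},{"delta_pos":[0,0,0],"spin":0}]'; python3 -c "
from workcell import monitor,read_camera
import cv2;s=monitor.sense();print(s['position'],s['joint_velocities'],s['force'],s['orientation'])
c=read_camera('wrist');cv2.imwrite('pics/f.png',c['img'])"
```

```text
time: 2.45
position: [553.6, 217.6, 101.0]
orientation: [0.041, 0.999, 0.0, 0.0]
force: [-0.4, -0.6, -0.5]
width: 0.1
finger_force: 0.0
time: 2.85
position: [554.3, 216.3, 100.7]
orientation: [0.046, 0.999, 0.0, 0.0]
force: [0.1, 0.6, -0.1]
width: 0.1
finger_force: 0.0
[554.33061078 216.29472811 100.71107599] [-0.00440686  0.00103028  0.00095786 -0.00207941  0.00157057 -0.00859538] [ 0.10812891  0.55948907 -0.09892817] [4.59071365e-02 9.98945711e-01 2.72453783e-05 1.63544281e-05]
```

View pics/f.png

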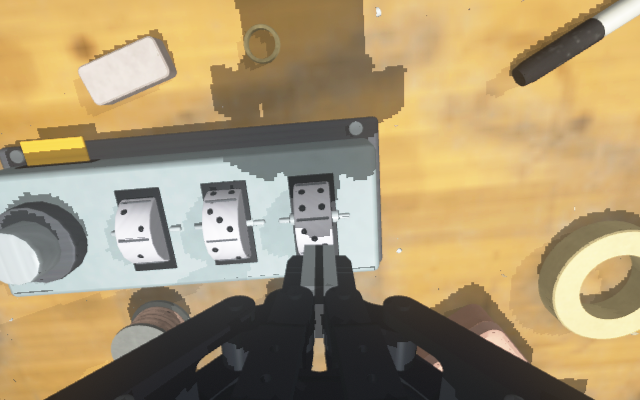

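The wrist view shows the finger just behind the left wheel, which shows 3 then 4 toward the robot. The tool sits about 4° off in spin. I'll square it and feel downward in 1 mm steps.

```bash
python3 -m creep '[{"delta_pos":[0.002,-0.003,-0.01],"spin":4},{"delta_pos":[0.002,-0.003,-0.02],"spin":4},{"delta_pos":[0.002,-0.003,-0.02],"spin":4},{"delta_pos":[0.002,-0.003,-0.02],"spin":4}]'
python3 -m creep '[{"delta_pos":[0,0,-0.001],"spin":0},{"delta_pos":[0,0,-0.001],"spin":0}]'|grep -E "pos|for"
python3 -m creep '[{"delta_pos":[0,0,-0.001],"spin":0},{"delta_pos":[0,0,-0.001],"spin":0}]'|grep -E "pos|for"
python3 -m creep '[{"delta_pos":[0,0,-0.001],"spin":0},{"delta_pos":[0,0,-0.001],"spin":0}]'|grep -E "pos|for"
python3 -m creep '[{"delta_pos":[0,0,-0.001],"spin":0},{"delta_pos":[0,0,-0.001],"spin":0}]'|grep -E "pos|for"
```

```text
time: 3.3
position: [556.1, 212.8, 80.2]
orientation: [0.011, 1.0, -0.0, -0.001]
force: [-0.3, 0.3, 0.1]
width: -0.3
finger_force: 0.0
position: [556.7, 213.1, 79.9]
force: [-0.0, -0.4, -0.1]
finger_force: 0.0
position: [556.6, 213.0, 78.7]
force: [-0.3, 0.1, -0.8]
finger_force: 0.0
position: [556.4, 213.0, 77.6]
force: [0.6, 0.5, 0.2]
finger_force: 0.0
position: [556.4, 212.9, 76.5]
force: [-0.9, -1.3, -1.3]
finger_force: 0.0
```

```bash

python3 -m creep '[{"delta_pos":[0,0,-0.001],"spin":0},{"delta_pos":[0,0,-0.001],"spin":0}]'|grep -E "pos|force: \["
python3 -m creep '[{"delta_pos":[0,0,-0.001],"spin":0},{"delta_pos":[0,0,-0.001],"spin":0}]'|grep -E "pos|force: \["
python3 -m creep '[{"delta_pos":[0,0,-0.001],"spin":0},{"delta_pos":[0,0,-0.001],"spin":0}]'|grep -E "pos|force: \["
```

```text
position: [556.6, 213.0, 75.7]
force: [-0.0, -0.1, 0.9]
position: [556.6, 213.0, 74.8]
force: [-0.6, -0.3, 2.8]
position: [556.6, 213.0, 73.8]
force: [-1.2, -0.3, 4.3]
```

```bash

python3 -m creep '[{"delta_pos":[0,0,-0.001],"spin":0},{"delta_pos":[-0.0015,0,-0.001],"spin":0},{"delta_pos":[-0.0035,0,-0.001],"spin":0},{"delta_pos":[-0.0055,0,-0.001],"spin":0},{"delta_pos":[-0.0075,0,-0.001],"spin":0},{"delta_pos":[-0.0095,0,-0.001],"spin":0},{"delta_pos":[-0.0115,0,-0.001],"spin":0},{"delta_pos":[-0.013,0,-0.001],"spin":0},{"delta_pos":[-0.014,0,-0.001],"spin":0},{"delta_pos":[-0.014,0,-0.001],"spin":0}]'|grep -E "pos|force: \["
python3 -m creep '[{"delta_pos":[0,0,0],"spin":0}]'|grep -E "pos|force: \["
python3 -m creep '[{"delta_pos":[0,0,0.006],"spin":0},{"delta_pos":[0,0,0.012],"spin":0},{"delta_pos":[0.007,0,0.012],"spin":0},{"delta_pos":[0.014,0,0.012],"spin":0},{"delta_pos":[0.014,0,0.012],"spin":0}]'|grep -E "pos|force: \["
python3 - <<'E'
from workcell import read_camera
from h import *
c=read_camera("wrist"); p=px(c,[549,213,60]).astype(int); print(p)
i1=cv2.resize(c["img"][p[1]-40:p[1]+40,p[0]-40:p[0]+40],None,fx=5,fy=5,interpolation=cv2.INTER_CUBIC)
c=read_camera("side"); p=px(c,[549,163,60]).astype(int); print(p)
i2=cv2.resize(c["img"][p[1]-50:p[1]+50,p[0]-45:p[0]+45],None,fx=4,fy=4,interpolation=cv2.INTER_CUBIC)
cv2.imwrite("pics/l1.png",np.hstack([i1,i2]))
E
```

```text
position: [543.2, 213.2, 73.1]
force: [2.4, -0.7, 4.4]
position: [543.3, 213.2, 73.1]
force: [1.6, -0.9, 5.6]
position: [557.5, 213.0, 84.4]
force: [-0.7, 0.0, 0.7]
[319 235]
[318 185]
```

View pics/l1.png

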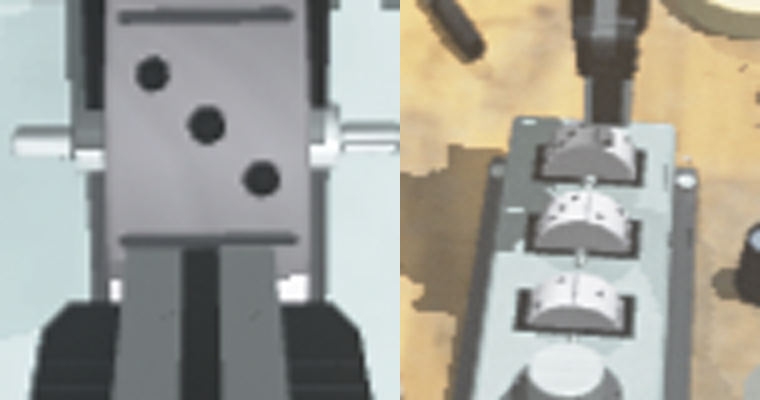

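The left wheel rolled: face 3 is now toward the robot, with seams at crop rows 15 and 240 (image v≈198 and 243). I'll compute its angle by casting rays onto the drum.

```bash
cat >>h.py <<'E'
def drum(c,uv,x0,ztop,r=22):
    """angle from top (deg, + away from robot) where pixel ray meets drum"""
    K=c["camera_matrix"]; d=c["R"].T@np.linalg.inv(K)@np.array([*uv,1.]); o=-c["R"].T@c["t"]
    ox,oz=o[0]-x0,o[2]-(ztop-r); a=d[0]**2+d[2]**2; b=ox*d[0]+oz*d[2]; q=ox**2+oz**2-r*r
    t=(-b-np.sqrt(max(b*b-a*q,0)))/a; return np.degrees(np.arctan2(ox+t*d[0],oz+t*d[2])).round(1),(o+t*d)[1].round(0)
E
python3 - <<'E'
from workcell import read_camera
from h import *; import pickle
c=read_camera("wrist"); pickle.dump(c,open("l1.pkl","wb"))
for x0 in(548,549.5,551): print(x0,[drum(c,p,x0,61.3) for p in((319,198),(319,243))])
w=pickle.load(open("w.pkl","rb"))
for x0 in(548,549.5,551): print(x0,[drum(w,p,x0,61.3) for p in((313.6,126),(340.9,126),(324.7,187),(322.6,238))])
E
```

```text
548 [(np.float64(-51.0), np.float64(213.0)), (np.float64(8.5), np.float64(212.0))]
549.5 [(np.float64(-55.6), np.float64(213.0)), (np.float64(4.3), np.float64(212.0))]
551 [(np.float64(-60.5), np.float64(213.0)), (np.float64(0.3), np.float64(212.0))]
548 [(np.float64(-12.7), np.float64(215.0)), (np.float64(49.0), np.float64(214.0)), (np.float64(7.7), np.float64(167.0)), (np.float64(1.2), np.float64(122.0))]
549.5 [(np.float64(-16.8), np.float64(215.0)), (np.float64(43.0), np.float64(214.0)), (np.float64(3.8), np.float64(167.0)), (np.float64(-2.7), np.float64(122.0))]
551 [(np.float64(-20.9), np.float64(215.0)), (np.float64(37.6), np.float64(215.0)), (np.float64(-0.1), np.float64(167.0)), (np.float64(-6.6), np.float64(121.0))]
```

```bash

python3 -m creep '[{"delta_pos":[0,0,-0.005],"spin":0},{"delta_pos":[0,0,-0.009],"spin":0},{"delta_pos":[0,0,-0.010],"spin":0},{"delta_pos":[0,0,-0.011],"spin":0},{"delta_pos":[0,0,-0.012],"spin":0},{"delta_pos":[0,0,-0.012],"spin":0}]'|grep -E "pos|force: \["
python3 -m creep '[{"delta_pos":[-0.0015,0,0],"spin":0},{"delta_pos":[-0.0035,0,0],"spin":0},{"delta_pos":[-0.0055,0,0],"spin":0},{"delta_pos":[-0.0075,0,0],"spin":0},{"delta_pos":[-0.0095,0,0],"spin":0},{"delta_pos":[-0.011,0,0],"spin":0},{"delta_pos":[-0.012,0,0],"spin":0},{"delta_pos":[-0.0128,0,0],"spin":0},{"delta_pos":[-0.0128,0,0],"spin":0},{"delta_pos":[-0.0128,0,0],"spin":0}]'|grep -E "pos|force: \["
python3 -m creep '[{"delta_pos":[0,0,0.006],"spin":0},{"delta_pos":[0,0,0.012],"spin":0},{"delta_pos":[0.01,0,0.015],"spin":0},{"delta_pos":[0.02,0,0.015],"spin":0},{"delta_pos":[0.02,0,0.015],"spin":0},{"delta_pos":[0.02,0,0.015],"spin":0}]'|grep -E "pos|force: \["
python3 - <<'E'
from workcell import read_camera
from h import *; import pickle
c=read_camera("wrist"); pickle.dump(c,open("l2.pkl","wb"))
u,_=px(c,[549.5,213,61]); g=c["img"].mean(2)
for uu in (int(u)-8,int(u)+8):
  print([(v,int(g[v,uu]),float(drum(c,(uu,v),549.5,61.3)[0])) for v in range(170,262) if g[v,uu]<g[max(v-3,0),uu]-15 or g[v,uu]<g[v+3,uu]-15])
E
```

```text
position: [556.3, 213.0, 72.9]
force: [-2.6, -0.4, 6.8]
position: [544.1, 213.1, 73.1]
force: [2.3, -0.6, 5.0]
position: [563.8, 212.8, 87.1]
force: [0.5, 0.1, 0.3]
[(170, 68, -84.8), (171, 98, -80.9), (175, 89, -69.6), (176, 68, -67.4), (177, 105, -65.2), (202, 135, -27.5), (203, 94, -26.3), (204, 83, -25.0), (205, 137, -23.7), (213, 140, -13.7), (214, 85, -12.4), (215, 57, -11.2), (216, 54, -9.9), (217, 53, -8.6), (218, 68, -7.3), (219, 120, -6.1), (242, 123, 30.5), (243, 96, 32.9), (244, 91, 35.4)]
[(170, 81, -83.3), (171, 109, -79.6), (188, 143, -45.9), (189, 83, -44.5), (190, 55, -43.0), (191, 54, -41.6), (192, 62, -40.2), (193, 73, -38.9), (194, 132, -37.5), (202, 117, -27.1), (203, 92, -25.8), (204, 81, -24.6), (233, 134, 14.3), (234, 101, 15.9), (235, 85, 17.6), (236, 103, 19.3), (242, 114, 31.3), (243, 94, 33.7), (244, 90, 36.3)]
```

Left is at +4°, within tolerance. Next, the middle wheel.

```bash

python3 -m creep '[{"delta_pos":[-0.012,-0.025,0],"spin":0},{"delta_pos":[-0.0243,-0.05,0],"spin":0},{"delta_pos":[-0.0243,-0.05,-0.004],"spin":0},{"delta_pos":[-0.0243,-0.05,-0.009],"spin":0},{"delta_pos":[-0.0243,-0.05,-0.009],"spin":0}]'|grep -E "pos|force: \["
python3 -m creep '[{"delta_pos":[0,0,-0.001],"spin":0},{"delta_pos":[0,0,-0.001],"spin":0}]'|grep -E "pos|force: \["
python3 -m creep '[{"delta_pos":[0,0,-0.001],"spin":0},{"delta_pos":[0,0,-0.001],"spin":0}]'|grep -E "pos|force: \["
python3 -m creep '[{"delta_pos":[0,0,-0.001],"spin":0},{"delta_pos":[0,0,-0.001],"spin":0}]'|grep -E "pos|force: \["
```

```text
position: [539.3, 163.4, 77.9]
force: [-0.1, 0.5, 0.8]
position: [539.6, 163.6, 77.5]
force: [0.1, -0.0, 0.1]
position: [539.5, 163.2, 76.5]
force: [-0.8, 0.4, -0.5]
position: [539.4, 163.0, 75.6]
force: [-1.1, -0.2, 0.3]
```

```bash

python3 -m creep '[{"delta_pos":[0,0,-0.001],"spin":0},{"delta_pos":[0,0,-0.001],"spin":0}]'|grep -E "pos|force: \["
python3 -m creep '[{"delta_pos":[0,0,-0.001],"spin":0},{"delta_pos":[0,0,-0.001],"spin":0}]'|grep -E "pos|force: \["
python3 -m creep '[{"delta_pos":[0,0,-0.001],"spin":0},{"delta_pos":[0,0,-0.001],"spin":0}]'|grep -E "pos|force: \["
```

```text
position: [539.3, 162.9, 74.6]
force: [-0.5, -1.0, -0.7]
position: [539.5, 163.0, 73.7]
force: [-0.5, -1.2, 3.2]
position: [539.5, 163.0, 72.8]
force: [-0.5, -0.4, 2.9]
```

```bash

python3 -m creep '[{"delta_pos":[0,0,-0.001],"spin":0},{"delta_pos":[0.0015,0,-0.0012],"spin":0},{"delta_pos":[0.0040,0,-0.0012],"spin":0},{"delta_pos":[0.0065,0,-0.0012],"spin":0},{"delta_pos":[0.009,0,-0.0012],"spin":0},{"delta_pos":[0.0115,0,-0.0012],"spin":0},{"delta_pos":[0.014,0,-0.0012],"spin":0},{"delta_pos":[0.0165,0,-0.0012],"spin":0},{"delta_pos":[0.018,0,-0.0012],"spin":0},{"delta_pos":[0.018,0,-0.0012],"spin":0}]'|grep -E "pos|force: \["
python3 -m creep '[{"delta_pos":[0,0,0.006],"spin":0},{"delta_pos":[0,0,0.010],"spin":0},{"delta_pos":[-0.009,0,0.01],"spin":0},{"delta_pos":[-0.018,0,0.01],"spin":0},{"delta_pos":[-0.018,0,0.01],"spin":0},{"delta_pos":[-0.018,0,0.005],"spin":0},{"delta_pos":[-0.018,0,0.003],"spin":0},{"delta_pos":[-0.018,0,0.001],"spin":0},{"delta_pos":[-0.018,0,0],"spin":0},{"delta_pos":[-0.018,0,0],"spin":0}]'|grep -E "pos|force: \["
python3 -m creep '[{"delta_pos":[0,0,0],"spin":0},{"delta_pos":[0.0015,0,0],"spin":0},{"delta_pos":[0.0040,0,0],"spin":0},{"delta_pos":[0.0065,0,0],"spin":0},{"delta_pos":[0.009,0,0],"spin":0},{"delta_pos":[0.0115,0,0],"spin":0},{"delta_pos":[0.014,0,0],"spin":0},{"delta_pos":[0.0165,0,0],"spin":0},{"delta_pos":[0.018,0,0],"spin":0},{"delta_pos":[0.018,0,0],"spin":0}]'|grep -E "pos|force: \["
python3 -m creep '[{"delta_pos":[0,0,0.006],"spin":0},{"delta_pos":[0,0,0.012],"spin":0},{"delta_pos":[0,0,0.012],"spin":0},{"delta_pos":[0,0,0.012],"spin":0}]'|grep -E "pos|force: \["
cat >look.py <<'E'
import sys
from workcell import read_camera,monitor
from h import *
y,x0,zt=map(float,sys.argv[1:4])
c=read_camera("wrist"); u,v0=px(c,[x0,y,zt]); g=c["img"].mean(2); print(u,v0,monitor.sense()["time"])
for uu in (int(u)-7,int(u),int(u)+7):
  print(uu,[(int(g[v,uu]),float(drum(c,(uu,v),x0,zt)[0])) for v in range(int(v0)-45,int(v0)+26) if g[v,uu]<g[v-3,uu]-15 or g[v,uu]<g[v+3,uu]-15])
cv2.imwrite("pics/look%d.png"%(monitor.sense()["time"]*100),cv2.resize(c["img"][int(v0)-45:int(v0)+35,int(u)-40:int(u)+40],None,fx=4,fy=4))
E
python3 look.py 163 548.5 60
```

```text
position: [557.6, 162.8, 71.6]
force: [-1.0, -1.0, 4.2]
position: [539.3, 163.0, 71.5]
force: [-2.7, -1.2, 5.6]
position: [557.9, 162.9, 71.7]
force: [0.3, -1.0, 4.9]
position: [557.5, 163.1, 83.6]
force: [0.8, -0.1, 0.6]
319.8338366428981 235.26032582284304 13.85
312 [(100, -61.9), (56, -60.1), (85, -58.3), (143, -56.6), (108, -36.3), (95, -35.0), (120, -33.7), (124, -32.4), (154, -31.1), (128, -19.8), (92, -18.6), (87, -17.3), (112, -16.1), (111, -4.6), (63, -3.3), (54, -1.9), (53, -0.6), (66, 0.8), (141, 2.2), (132, 12.6), (121, 14.2), (122, 15.8)]
319 [(115, -51.6), (61, -50.0), (49, -48.5), (50, -47.1), (53, -45.6), (52, -44.2), (53, -42.8), (130, -19.6), (93, -18.4), (86, -17.1), (111, -15.9), (110, 12.8), (63, 14.4), (53, 16.1), (54, 17.8)]
326 [(128, -61.3), (124, -59.5), (131, -19.4), (95, -18.2), (86, -17.0), (135, -15.7), (135, 13.0), (122, 14.6), (122, 16.3)]
```

```bash

python3 -m creep '[{"delta_pos":[-0.009,0,0],"spin":0},{"delta_pos":[-0.018,0,0],"spin":0},{"delta_pos":[-0.018,0,-0.004],"spin":0},{"delta_pos":[-0.018,0,-0.007],"spin":0},{"delta_pos":[-0.018,0,-0.009],"spin":0},{"delta_pos":[-0.018,0,-0.011],"spin":0},{"delta_pos":[-0.018,0,-0.012],"spin":0},{"delta_pos":[-0.018,0,-0.012],"spin":0}]'|grep -E "pos|force: \["
python3 -m creep '[{"delta_pos":[0,0,0],"spin":0},{"delta_pos":[0.0015,0,0],"spin":0},{"delta_pos":[0.0040,0,0],"spin":0},{"delta_pos":[0.0065,0,0],"spin":0},{"delta_pos":[0.009,0,0],"spin":0},{"delta_pos":[0.0115,0,0],"spin":0},{"delta_pos":[0.014,0,0],"spin":0},{"delta_pos":[0.0165,0,0],"spin":0},{"delta_pos":[0.0178,0,0],"spin":0},{"delta_pos":[0.0178,0,0],"spin":0}]'|grep -E "pos|force: \["
python3 -m creep '[{"delta_pos":[0,0,0.006],"spin":0},{"delta_pos":[0,0,0.012],"spin":0},{"delta_pos":[0.008,0,0.016],"spin":0},{"delta_pos":[0.008,0,0.016],"spin":0},{"delta_pos":[0.008,0,0.016],"spin":0}]'|grep -E "pos|force: \["
python3 look.py 163 548.5 60
```

```text
position: [539.4, 163.0, 71.6]
force: [-2.5, -0.6, 4.8]
position: [557.8, 162.9, 71.7]
force: [-1.0, -0.7, 4.7]
position: [565.6, 163.0, 87.5]
force: [-0.4, -1.2, -0.4]
319.4999543510355 216.64987414557925 16.2
312 [(99, -60.5), (69, -58.6), (65, -56.8), (142, -55.1), (107, -47.1), (72, -45.6), (67, -44.1), (116, -42.7), (152, -41.3), (147, -31.8), (97, -30.5), (88, -29.2), (116, -27.9), (112, -15.3), (62, -14.0), (52, -12.7), (93, -11.5), (153, -10.2), (103, 11.7), (73, 13.3), (67, 14.9), (105, 16.5), (114, 27.5), (94, 29.6), (85, 31.9), (81, 43.1), (56, 47.0)]
319 [(144, -31.6), (97, -30.3), (87, -29.0), (114, -27.7), (95, -3.5), (57, -2.2), (56, -0.9), (54, 0.5), (53, 1.8), (52, 3.2), (83, 4.6), (115, 27.8), (95, 30.0), (86, 32.2), (126, 43.6)]
326 [(129, -59.9), (97, -58.1), (104, -56.3), (137, -46.6), (116, -45.1), (112, -43.7), (145, -31.4), (96, -30.1), (85, -28.8), (112, -27.5), (117, 28.1), (95, 30.3), (92, 32.6), (130, 40.7), (126, 44.2)]
```

Middle is centred at 0.5°. Now the right wheel.

```bash

python3 -m creep '[{"delta_pos":[-0.013,-0.025,0],"spin":0},{"delta_pos":[-0.026,-0.05,0],"spin":0},{"delta_pos":[-0.026,-0.05,-0.004],"spin":0},{"delta_pos":[-0.026,-0.05,-0.009],"spin":0},{"delta_pos":[-0.026,-0.05,-0.010],"spin":0},{"delta_pos":[-0.026,-0.05,-0.010],"spin":0}]'|grep -E "pos|force: \["
python3 -m creep '[{"delta_pos":[0,0,-0.001],"spin":0},{"delta_pos":[0,0,-0.001],"spin":0}]'|grep -E "pos|force: \["
python3 -m creep '[{"delta_pos":[0,0,-0.001],"spin":0},{"delta_pos":[0,0,-0.001],"spin":0}]'|grep -E "pos|force: \["
python3 -m creep '[{"delta_pos":[0,0,-0.001],"spin":0},{"delta_pos":[0,0,-0.001],"spin":0}]'|grep -E "pos|force: \["
```

```text
position: [539.4, 113.6, 77.1]
force: [-0.3, 0.2, 0.7]
position: [539.4, 113.4, 76.4]
force: [0.4, -0.3, -0.0]
position: [539.2, 113.1, 75.4]
force: [0.5, -0.1, -0.8]
position: [539.1, 112.9, 74.4]
force: [-0.7, -0.6, -0.4]
```

```bash

python3 -m creep '[{"delta_pos":[0,0,-0.001],"spin":0},{"delta_pos":[0,0,-0.001],"spin":0}]'|grep -E "pos|force: \["
python3 -m creep '[{"delta_pos":[0,0,-0.001],"spin":0},{"delta_pos":[0,0,-0.001],"spin":0}]'|grep -E "pos|force: \["
python3 -m creep '[{"delta_pos":[0,0,-0.001],"spin":0},{"delta_pos":[0,0,-0.001],"spin":0}]'|grep -E "pos|force: \["
```

```text
position: [539.1, 112.9, 73.4]
force: [-0.2, -0.7, -0.2]
position: [539.1, 112.9, 72.3]
force: [-0.2, 0.3, 0.3]
position: [539.1, 113.0, 71.3]
force: [-0.2, 0.2, 0.7]
```

```bash

python3 -m creep '[{"delta_pos":[0,0,-0.001],"spin":0},{"delta_pos":[0,0,-0.001],"spin":0}]'|grep -E "pos|force: \["
python3 -m creep '[{"delta_pos":[0,0,-0.001],"spin":0},{"delta_pos":[0,0,-0.001],"spin":0}]'|grep -E "pos|force: \["
python3 -m creep '[{"delta_pos":[0,0,-0.001],"spin":0},{"delta_pos":[0,0,-0.001],"spin":0}]'|grep -E "pos|force: \["
```

```text
position: [539.3, 113.0, 70.5]
force: [-0.3, 1.1, 0.6]
position: [539.3, 113.0, 69.6]
force: [-1.8, 0.2, 2.5]
position: [539.3, 113.0, 68.6]
force: [-0.5, -0.4, 3.3]
```

```bash

python3 -m creep '[{"delta_pos":[0,0,-0.001],"spin":0},{"delta_pos":[0.0015,0,-0.0012],"spin":0},{"delta_pos":[0.0040,0,-0.0012],"spin":0},{"delta_pos":[0.0065,0,-0.0012],"spin":0},{"delta_pos":[0.009,0,-0.0012],"spin":0},{"delta_pos":[0.0115,0,-0.0012],"spin":0},{"delta_pos":[0.014,0,-0.0012],"spin":0},{"delta_pos":[0.016,0,-0.0012],"spin":0},{"delta_pos":[0.017,0,-0.0012],"spin":0},{"delta_pos":[0.017,0,-0.0012],"spin":0}]'|grep -E "pos|force: \["
python3 -m creep '[{"delta_pos":[0,0,0.006],"spin":0},{"delta_pos":[0,0,0.012],"spin":0},{"delta_pos":[0,0,0.012],"spin":0},{"delta_pos":[0,0,0.012],"spin":0}]'|grep -E "pos|force: \["
python3 look.py 113 548 56
```

```text
position: [556.1, 112.9, 67.3]
force: [-1.5, -0.2, 6.2]
position: [556.2, 113.0, 79.3]
force: [-0.0, 0.1, 0.1]
319.955330868117 236.93798453039517 20.05
312 [(105, -59.4), (74, -57.7), (115, -56.0), (151, -54.4), (114, -16.9), (93, -15.7), (103, -14.4), (117, -2.8), (65, -1.5), (55, -0.1), (54, 1.2), (69, 2.6), (123, 4.0), (143, 10.0), (127, 11.5), (126, 13.1), (126, 14.7)]
319 [(115, -49.5), (62, -48.0), (50, -46.6), (51, -45.1), (54, -43.7), (53, -42.4), (87, -41.0), (158, -18.0), (102, -16.7), (92, -15.5), (101, -14.2), (117, 10.2), (65, 11.7), (54, 13.3), (54, 15.0)]
326 [(162, -17.8), (105, -16.6), (92, -15.3), (124, -14.1), (142, 10.4), (127, 12.0), (126, 13.6), (127, 15.2)]
```

```bash

python3 -m creep '[{"delta_pos":[-0.009,0,0],"spin":0},{"delta_pos":[-0.017,0,0],"spin":0},{"delta_pos":[-0.017,0,-0.004],"spin":0},{"delta_pos":[-0.017,0,-0.007],"spin":0},{"delta_pos":[-0.017,0,-0.009],"spin":0},{"delta_pos":[-0.017,0,-0.011],"spin":0},{"delta_pos":[-0.017,0,-0.012],"spin":0},{"delta_pos":[-0.017,0,-0.012],"spin":0}]'|grep -E "pos|force: \["
python3 -m creep '[{"delta_pos":[0,0,0],"spin":0},{"delta_pos":[0.0015,0,0],"spin":0},{"delta_pos":[0.0040,0,0],"spin":0},{"delta_pos":[0.0065,0,0],"spin":0},{"delta_pos":[0.009,0,0],"spin":0},{"delta_pos":[0.0115,0,0],"spin":0},{"delta_pos":[0.014,0,0],"spin":0},{"delta_pos":[0.016,0,0],"spin":0},{"delta_pos":[0.017,0,0],"spin":0},{"delta_pos":[0.017,0,0],"spin":0}]'|grep -E "pos|force: \["
python3 -m creep '[{"delta_pos":[0,0,0.006],"spin":0},{"delta_pos":[0,0,0.012],"spin":0},{"delta_pos":[0.008,0,0.020],"spin":0},{"delta_pos":[0.008,0,0.025],"spin":0},{"delta_pos":[0.008,0,0.025],"spin":0},{"delta_pos":[0.008,0,0.025],"spin":0}]'|grep -E "pos|force: \["
python3 look.py 113 548 56; python3 look.py 163 548.5 60; python3 look.py 213 549.5 61.3
python3 - <<'E'
from workcell import read_camera
from h import *
c=read_camera("wrist"); cv2.imwrite("pics/all.png",cv2.resize(c["img"][150:270,230:550],None,fx=2.5,fy=2.5,interpolation=cv2.INTER_CUBIC))
W=cloud(c)
print(px(c,[547,53,72]))
c=read_camera("side"); W=cloud(c); p=px(c,[547,54,72]).astype(int)
roi=np.zeros(W.shape[:2],bool); roi[p[1]-25:p[1]+25,p[0]-25:p[0]+25]=1
q=W[roi&(W[...,2]>66)]; print(len(q),np.median(q,0),q.min(0),q.max(0))
E
```

```text
position: [539.1, 113.0, 67.4]
force: [-2.5, 0.1, 5.4]
position: [556.6, 112.9, 67.7]
force: [-1.2, -0.7, 5.1]
position: [564.2, 113.0, 92.3]
force: [0.0, 0.1, -0.1]
319.58069028226 212.11350000480678 22.5
312 [(50, -68.7), (67, -66.3), (130, -49.1), (69, -47.5), (51, -45.9), (53, -44.4), (90, -42.9), (149, -41.3), (119, -31.4), (96, -30.0), (86, -28.6), (167, -27.3), (119, -15.3), (69, -14.0), (57, -12.7), (73, -11.3), (157, -10.0), (137, 28.0), (104, 30.2), (96, 32.6), (110, 44.5), (67, 48.7), (129, 54.5)]
319 [(49, -68.4), (68, -66.0), (121, -31.2), (96, -29.8), (85, -28.4), (100, -4.4), (60, -3.0), (60, -1.6), (59, -0.2), (57, 1.2), (56, 2.7), (86, 4.1), (136, 28.3), (103, 30.5), (107, 32.9), (135, 35.5), (137, 38.3)]
326 [(51, -68.0), (67, -65.6), (139, -63.4), (119, -47.0), (101, -45.5), (114, -43.9), (120, -30.9), (96, -29.6), (100, -28.2), (144, 13.6), (143, 15.3), (142, 17.0), (125, 28.6), (99, 30.9), (106, 33.3), (138, 35.9), (141, 38.7)]
419.90369080462335 214.47897289905654 22.55
412 [(161, -43.7), (162, -31.1), (109, -29.8), (92, -28.5), (230, -27.1), (185, -16.8), (90, 
[... 853 characters left out ...]
6), (80, -10.3), (80, -9.0), (81, -7.7), (112, -6.4), (168, 30.8), (129, 33.2), (146, 35.8)]
521 [(158, -65.6), (164, -63.5), (178, -54.2), (181, -52.5), (193, -50.9), (166, -26.9), (137, -25.6), (147, -24.3), (171, 31.1), (131, 33.5), (147, 36.2)]
528 [(170, -59.3), (175, -57.4), (181, -55.7), (186, -53.9), (183, -46.0), (111, -44.5), (77, -43.0), (71, -41.6), (88, -40.1), (135, -38.7), (152, -26.7), (135, -25.4), (170, -24.1), (162, 14.2), (89, 15.8), (95, 17.5), (88, 19.3), (81, 21.1), (213, 23.0), (170, 31.4), (134, 33.9), (149, 36.6)]
[191.11651704 225.93549846]
240 [550.56876672  52.15641593  68.5537676 ] [534.09490782  36.21021337  66.05662595] [575.14290988 107.31536537  89.64878579]
```

View pics/all.png

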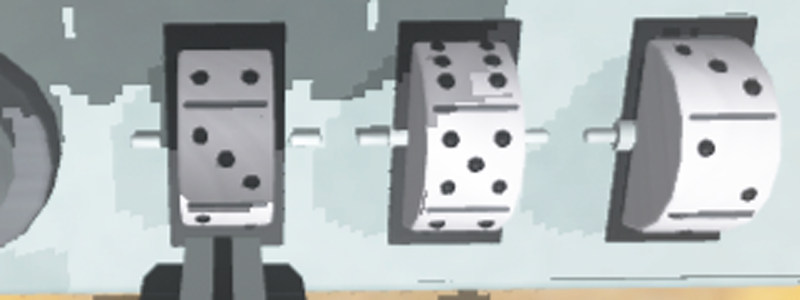

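The wheels read 2, 5 and 3, at +4°, 0.5° and 0.5°. Next I'll locate the plunger top from the first top image (circle centre at pixel 360, 202).

```bash
python3 - <<'E'
from h import *; import pickle
a=pickle.load(open("c.pkl","rb"))
W=cloud(a["top"]); q=W[198:207,356:365].reshape(-1,3); print(np.median(q,0))
m=np.zeros(W.shape[:2],bool); m[185:220,340:380]=1; z=np.median(q,0)[2]
k=W[m&(abs(W[...,2]-z)<3)]; print(len(k),k.mean(0),k.min(0),k.max(0))
E
```

```text
[nan nan nan]<stdin>:5: RuntimeWarning: Mean of empty slice.
  ret = um.true_divide(
Traceback (most recent call last):
ValueError: zero-size array to reduction operation minimum which has no identity
```

```bash
python3 - <<'E'
from h import *; import pickle
a=pickle.load(open("c.pkl","rb")); c=a["top"]
W=cloud(c); q=W[194:212,352:369].reshape(-1,3); q=q[~np.isnan(q[:,0])]; print(len(q),np.percentile(q[:,2],[10,50,90]))
d=c["R"].T@np.linalg.inv(c["camera_matrix"])@np.array([360.3,202.5,1]); o=-c["R"].T@c["t"]
for z in(65,70,75): print(o+d*(z-o[2])/d[2])
s=a["side"]; W=cloud(s); p=px(s,[547,54,70]).astype(int); q=W[p[1]-6:p[1]+7,p[0]-6:p[0]+7].reshape(-1,3); q=q[~np.isnan(q[:,0])]; print(len(q),np.percentile(q[:,2],[10,50,90]))
E
```

```text
303 [52.71173045 68.0258831  70.51588262]
[547.65291074  52.48588251  65.        ]
[546.90430468  52.88379835  70.        ]
[546.15569863  53.28171418  75.        ]
169 [41.18920164 68.58119007 69.91955131]
```

```bash

python3 -m creep '[{"delta_pos":[-0.009,-0.03,0.004],"spin":0},{"delta_pos":[-0.0175,-0.06,0.004],"spin":0},{"delta_pos":[-0.0175,-0.06,0.004],"spin":0},{"delta_pos":[-0.0175,-0.06,0],"spin":0},{"delta_pos":[-0.0175,-0.06,-0.004],"spin":0},{"delta_pos":[-0.0175,-0.06,-0.0055],"spin":0},{"delta_pos":[-0.0175,-0.06,-0.0055],"spin":0}]'|grep -E "pos|force: \["
python3 -m creep '[{"delta_pos":[0,0,-0.001],"spin":0},{"delta_pos":[0,0,-0.002],"spin":0},{"delta_pos":[0,0,-0.002],"spin":0}]'|grep -E "pos|force: \["
python3 -m creep '[{"delta_pos":[0,0,-0.001],"spin":0},{"delta_pos":[0,0,-0.002],"spin":0},{"delta_pos":[0,0,-0.002],"spin":0}]'|grep -E "pos|force: \["
python3 -m creep '[{"delta_pos":[0,0,-0.001],"spin":0},{"delta_pos":[0,0,-0.002],"spin":0},{"delta_pos":[0,0,-0.002],"spin":0}]'|grep -E "pos|force: \["
python3 -m creep '[{"delta_pos":[0,0,-0.001],"spin":0},{"delta_pos":[0,0,-0.002],"spin":0},{"delta_pos":[0,0,-0.002],"spin":0}]'|grep -E "pos|force: \["
```

```text
position: [546.5, 53.6, 86.1]
force: [-0.3, 0.5, -0.2]
position: [546.7, 53.1, 84.7]
force: [0.5, -0.4, -0.1]
position: [546.8, 53.0, 82.9]
force: [-0.1, -0.5, 2.8]
position: [546.8, 53.0, 80.9]
force: [-0.3, -0.0, 3.7]
position: [546.8, 53.0, 78.8]
force: [-1.3, 0.2, 5.8]
```

```bash

python3 -m creep '[{"delta_pos":[0,0,-0.001],"spin":0},{"delta_pos":[0,0,-0.0015],"spin":0},{"delta_pos":[0,0,-0.0015],"spin":0}]'|grep -E "pos|force: \["
python3 -m creep '[{"delta_pos":[0,0,0],"spin":0}]'|grep -E "pos|force: \["
python3 -m creep '[{"delta_pos":[0,0,-0.001],"spin":0},{"delta_pos":[0,0,-0.001],"spin":0}]'|grep -E "pos|force: \["
python3 -m creep '[{"delta_pos":[0,0,0],"spin":0}]'|grep -E "pos|force: \["
```

```text
position: [546.9, 53.0, 77.4]
force: [-0.8, -0.3, 5.2]
position: [546.8, 53.0, 77.4]
force: [-0.4, 0.1, 6.3]
position: [546.9, 53.0, 76.5]
force: [-1.5, -0.2, 6.8]
position: [546.8, 53.0, 76.5]
force: [-1.5, 0.5, 7.1]
```

```bash

python3 -m creep '[{"delta_pos":[0,0,-0.001],"spin":0},{"delta_pos":[0,0,-0.001],"spin":0},{"delta_pos":[0,0,-0.001],"spin":0}]'|grep -E "pos|force: \["
python3 -m creep '[{"delta_pos":[0,0,-0.0008],"spin":0},{"delta_pos":[0,0,-0.0008],"spin":0},{"delta_pos":[0,0,-0.0008],"spin":0}]'|grep -E "pos|force: \["
python3 -m creep '[{"delta_pos":[0,0,0],"spin":0}]'|grep -E "pos|force: \["
```

```text
position: [546.9, 53.0, 75.6]
force: [-0.6, -0.3, 6.5]
position: [546.9, 53.0, 74.8]
force: [-2.2, 0.3, 8.0]
position: [546.8, 53.0, 74.8]
force: [-2.3, -0.4, 6.2]
```

```bash

python3 -m creep '[{"delta_pos":[0,0,-0.0008],"spin":0},{"delta_pos":[0,0,-0.0008],"spin":0}]'|grep -E "pos|force: \["
python3 -m creep '[{"delta_pos":[0,0,0],"spin":0}]'|grep -E "pos|force: \["
python3 -m creep '[{"delta_pos":[0,0,0],"spin":0}]'|grep -E "pos|force: \["
python3 - <<'E'
from workcell import read_camera
from h import *
c=read_camera("side"); W=cloud(c)
p=px(c,[547,53,60]).astype(int); cv2.imwrite("pics/pl.png",cv2.resize(c["img"][p[1]-40:p[1]+40,p[0]-50:p[0]+50],None,fx=5,fy=5,interpolation=cv2.INTER_CUBIC))
E
```

```text
position: [546.8, 53.0, 74.0]
force: [-2.5, -0.2, 8.1]
position: [546.9, 53.0, 74.1]
force: [-2.5, -0.2, 7.2]
position: [546.8, 53.0, 74.1]
force: [-2.6, -0.2, 8.4]
```

View pics/pl.png

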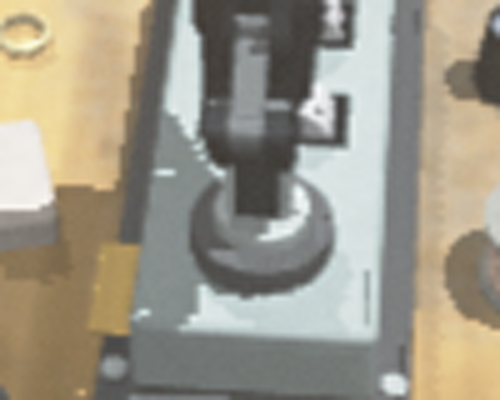

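The plunger is visibly down in its collar (about 9.5–10.5 mm, about 8 N, no hard stop). I'll release it, lift clear and check the wheels.

```bash

python3 -m creep '[{"delta_pos":[0,0,0.003],"spin":0},{"delta_pos":[0,0,0.008],"spin":0},{"delta_pos":[0,0,0.015],"spin":0},{"delta_pos":[0,0,0.03],"spin":0},{"delta_pos":[0.01,0.03,0.05],"spin":0},{"delta_pos":[0.02,0.08,0.06],"spin":0},{"delta_pos":[0.02,0.11,0.06],"spin":0},{"delta_pos":[0.02,0.11,0.06],"spin":0},{"delta_pos":[0.02,0.11,0.06],"spin":0}]'|grep -E "pos|force: \["
python3 - <<'E'
from workcell import read_camera, monitor
from h import *
c=read_camera("wrist"); print(monitor.sense()["time"]); p=px(c,[549,133,50]).astype(int)
cv2.imwrite("pics/end.png",cv2.resize(c["img"][max(p[1]-60,0):p[1]+60,p[0]-120:p[0]+120],None,fx=3.2,fy=3.2,interpolation=cv2.INTER_CUBIC))
c=read_camera("side"); W=cloud(c); p=px(c,[547,54,70]).astype(int); q=W[p[1]-6:p[1]+7,p[0]-6:p[0]+7].reshape(-1,3); q=q[~np.isnan(q[:,0])]; print(len(q),np.percentile(q[:,2],[10,50,90]))
E
python3 look.py 213 549.5 61.3 | head -3
```

```text
position: [566.2, 163.3, 133.2]
force: [0.3, -0.8, 0.6]
27.4
169 [40.76213664 68.45532673 69.8389213 ]
403.10863833064394 189.8657938363023 27.5
396 [(77, -99.0), (79, -99.1), (79, -99.3), (80, -99.5), (80, -89.7), (95, -82.6), (123, -77.7), (134, -73.7), (140, -70.2), (146, -67.1), (152, -64.3), (156, -61.6), (162, -59.2), (167, -56.8), (173, -54.5), (178, -52.4), (186, -50.3), (196, -48.3), (153, -27.2), (135, -25.6), (178, -24.0), (221, -14.5), (108, -12.9), (67, -11.3), (70, -9.7), (75, -8.1), (69, -6.5), (147, 31.3), (135, 33.9), (168, 36.8), (144, 59.3), (81, 69.4)]
403 [(77, -99.0), (78, -99.2), (79, -99.5), (80, -88.2), (85, -81.7), (121, -77.0), (132, -73.1), (139, -69.7), (128, -58.8), (73, -56.4), (63, -54.2), (67, -52.1), (167, -50.0), (150, -26.9), (136, -25.3), (171, -23.7), (149, 31.6), (134, 34.3), (196, 37.2), (212, 53.1), (202, 60.9), (119, 69.4)]
```

View pics/end.png

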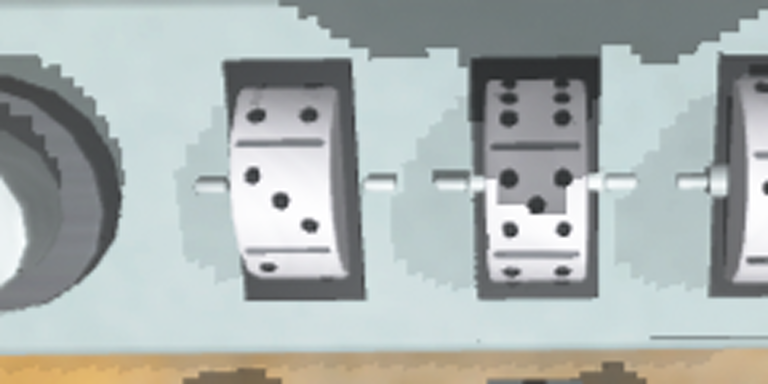

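The final view shows the right wheel on 3 and the middle on 5, both centred. The left seams still read -25.5° and +34° (face 2), the plunger is back up at its initial height, and the arm is clear.

```bash
python3 -m creep '[{"delta_pos":[0,0,0.02],"spin":0},{"delta_pos":[0,0,0.02],"spin":0},{"delta_pos":[0,0,0.02],"spin":0}]'|head -1; python3 -c "
from workcell import workorder
print(workorder.finish_job())"
```

```text
time: 27.8
the job is handed in; nothing more can be done
None
```

The wheels are set to 2, 5, 3 and the tag is marked: I pressed the plunger an estimated 9.5–10.5 mm of its 12 at about 8 N, it sprang back up, and I handed the job in at 27.8 s (no verdict was shown).

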